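# Refit the spring-held service cover of an index drive

### The job

Put the service cover back on the index drive: tilt it, slip one end under the deep lip and press it in against the spring bar until the other end can be lowered past the short lip, then ease it back so that it lies flat on its ledges with both ends under the lips. Do not force or drop it, let go at the end, and leave the other things on the bench and on the housing as they are.

Things in the scene. Friction and masses are not known exactly. Their poses are not given: they have to be found in the camera images.
- housing: Fixed grey index-drive housing, 367 mm long (x), 220 wide (y), deck 89 above the bench, motor on its -y side, round output flange 72 across, 9 high on the deck at x = +173. Origin: on the bench right below the nominal centre of the seated cover; z up, x along the cover's length. No part of it (frame, lips, bar too) may be pressed with more than 30 N in all.
- seat (a point): Nominal centre of the cover's seat, 75 mm above the housing's origin, same axes. A steel frame (a 4 thick plate ring on the deck, top at 93, with all that holds the cover) is bolted on through slots: along x it may sit up to 10 mm either way of the x given here. Ledges with a dark rubber seal, 20 wide or more, run all round at 75. Side walls at y = +-79: 4 clear each side.
- deep_end (a point): Middle of the housing's outer top edge at the DEEP end (-x), 152 mm from the origin. Here the frame's lip is 38 wide: edge at x = -102 in the frame, underside 14 above the ledge. Under it a sprung bar (8 thick, 120 wide, as high as the slot): its face is at x = -104 when free, on a hard stop at -118.7. It pushes back with 2 N at first, 3.5 N with the cover seated, 10 N at the stop.
- short_end (a point): Middle of the housing's outer top edge at the SHORT end (+x), 215 mm from the origin. Here the frame's lip has its edge at x = +98 in the frame, 14 above the ledge, and an end wall under it at x = +107, against which the bar holds the seated cover. Lip edges are 200 apart, the cover is 214 long: only with the bar on its stop does the free end clear this lip when lowered, by under 3 mm. Feel for it.
- cover_grip (a point): Centre of the handle bar of the service cover, above the plate's centre, 34 mm above its underside; axes as the cover's. The black bow handle runs across the plate's middle: a flat-sided bar 12 thick (x), 100 long (y), 18 high (z), finger room 20 high under it, on two legs 14 wide at y = +-43. Seated, this point is 109 above the bench, within 10 of the housing's origin along its x.
- cover: The service cover: flat aluminium plate 214 mm (x) x 150 (y) x 5 thick, 0.35 to 0.7 kg, the same either way round, its bow handle on top. Origin at the centre of its underside. Starts flat on the bench, handle up.
- screwdriver: Bystander, leave it: screwdriver, 190 long, lies on the bench beside the cover (sizes in mm).
- wrench: Bystander, leave it: open-ended spanner, 150 long, lies on the bench beside the housing (sizes in mm).
- screw_cup: Bystander, leave it: small steel cup, 48 across and 35 high, standing on the housing's deck beside the round output flange (sizes in mm).
- tape_roll: Bystander, leave it: roll of tape, 84 across, 22 high, at the back (sizes in mm).
- nest_plate: Bystander, leave it: white plastic plate with four slots, 80 x 70 x 12, between the parts bin and the dial (sizes in mm).
- jar: Bystander, leave it: squat glass jar, 60 across and 65 high, at the back (sizes in mm).
- tag: Bystander, leave it: small plastic part, 52 x 26 x 8, on the bench at the back (sizes in mm).

How it is judged:
By the outcome, as a careful person would: the job done as asked, in the order asked, and still so for the second after the job is handed in, with the robot touching nothing.
It also fails if it takes over 72 s, if anything falls off the work surface, if the arm or the gripper's body presses on something with over 40 N, if the wrist force passes 120 N, or if a joint passes its speed limit or range.

### The arm

A 6-joint arm with a two-finger parallel gripper is mounted at the origin on the work surface. World frame = base frame: x ahead of the robot, y to its left, z up, the work surface at z = 0. Lengths are in m, angles in rad, forces in N, time in s.
With the tool pointing down it reaches from about 0.35 to 0.775 m from the base axis. Payload 7.3 kg.
Tool frame: the origin (TCP) lies at the very end of the fingers, on their centre line; the grasp point (between the pads) lies grip_point_offset behind it (grip_point_offset is the distance from the TCP to the grasp point, in m); z points along the fingers, y is the direction in which the jaws open and shut (so a half turn about z gives the same grasp; the last joint's range is limited). The gripper opens to 92 mm and grips with 3 to 60 N. Pads are 19 mm wide; open, the fingers measure 130 mm over their backs; the gripper's body (75 mm by 190 mm) begins 47 mm behind the grasp point.
Start: joints at [0.996, 0.342, 1.524, -0, 1.275, -0.146], TCP at [0.218, 0.477, 0.227] pointing down, gripper open.
Joint ranges: [-2.53, 2.53], [-0.77, 2.02], [0.04, 2.7], [-1, 4.14], [0.28, 2.66], [-3.11, 3.11]. Speed limits (rad/s): [2.57, 2.57, 3.14, 3.14, 3.14, 3.14].

### API

Orientations are given as [roll, pitch, yaw] about the fixed x, y, z axes, in that order (R = Rz(yaw) Ry(pitch) Rx(roll)).
In Python, from cell import * gives the robot as it stands.
- The arm moves only by the shell command python3 -m inch 'ROWS' [OPENING] [FORCE]. ROWS is JSON, a list that holds one entry, the list of rows, each a list of 4 numbers: the shift along the tool's x, y, z in mm, then the turn about the tool's z in rad. In form: [[[x, y, z, roll], ...]]. A call has 1 to 10 rows; each row shifts and turns the commanded pose from where the row before left it, along the tool's axes as they then stand; what a row does not reach is not made up. A row lasts 1/8 s, in which the tool goes at most 62.5 mm and 10.7 degrees, less where a joint would pass 70% of its speed; a pose out of reach is approached as far as the arm can. A call with a gripper value outside its range is refused whole. OPENING is the closure, from -1 (fully open) to 1 (shut), set as the call begins (- or left out, the last holds). The fingers move at their own pace and stop on an object; FORCE is the grip in N (left out, the last holds). Time passes only in rows, so rows that do not move let the fingers close. It gives the time, the measured TCP pose, the force and the opening at its end, in the units of the state.
- observe(): the state, without advancing time (a new reading comes with each control period).
- read_camera(name): name is "scene" or "side" or "wrist"; returns a dict with "img" (420x560x3 uint8, blue, green, red), "fx", "fy", "cx", "cy" (pixels), "k1" (the pictures are not rectified: a ray, as slopes to the right and down, at radius r is drawn at 1 + k1 r^2 times it, then the intrinsics apply), "eye" and "rotation" of the camera in the world; the wrist camera has in their place "T_tool_cam" (4x4, takes a point from camera to tool coordinates, whose origin is the TCP and whose axes are the flange's). Camera axes: x right, y down, z forward; pixel columns grow to the right and rows downward; lengths in m; the calibration is good to about 2 mm. A picture is of the moment at which its call begins: read the wrist's pose just before it. There is no depth.
- hand_in(): hands the job in, once; it reports no verdict.
Trained networks look in the newest picture that a camera, given by its name, has taken for a name from the list of things; names that differ only in an ending like _2 or _b are one class to them, and where a whole thing is asked for, a point or a joint stands for the part that bears it (a point fixed in the world has none). Each returns a list of dicts, best first, with "conf" (0 to 1); they miss things now and then, are a little off and sometimes report something else, mostly with a low value. They report only what shows in the picture. A call takes as long as a camera call.
- boxes_of(camera, label): "at" ([row, column] in pixels, amid what is visible of it).
- place_of(camera, label): "at" ([row, column] in pixels: a listed point, or the origin of a listed thing).
The state is a dict: "time": time; "qpos": joint angles; "qvel": joint speeds; "joint_efforts": joint torques, N m; "tool_pos": TCP position; "tool_rot": TCP orientation; "contact_force": force on the tool from outside, world axes, zero at the start; "torque": the same for the moment, N m; "opening": finger opening in m.
Only numpy, scipy, OpenCV 4.12 (cv2) and the standard library are available. Lean on these libraries where they do the work, as an engineer would, in place of code of your own. Each camera call takes 0.05 s, during which the arm holds its last target. There are 200 camera calls.

## Working session

There is one attempt and no reset: what is moved stays moved. The work goes in short steps, Python scripts to look and compute and a shell command to move; the robot and the scene stay as the last step left them, time stands still between calls to the robot, and variables do not carry over. Pictures are saved under pics/ and viewed, about 8 in all and at most 12, crops included, and the job is handed in when it is done.

```bash
ls; mkdir -p pics; cat > h.py <<'E'
from cell import *
import numpy as np, cv2
from scipy.spatial.transform import Rotation as R
def cam(name):
    s=observe(); c=read_camera(name)
    if "eye" not in c:
        T=np.eye(4);T[:3,:3]=R.from_euler('xyz',s["tool_rot"]).as_matrix();T[:3,3]=s["tool_pos"]
        T=T@np.array(c["T_tool_cam"]);c["eye"]=T[:3,3];c["rotation"]=T[:3,:3]
    c["eye"]=np.array(c["eye"]);c["rotation"]=np.array(c["rotation"]);return c
def ray(c,rc):
    xd=np.array([(rc[1]-c["cx"])/c["fx"],(rc[0]-c["cy"])/c["fy"]]);x=xd.copy()
    for _ in range(20): x=xd/(1+c["k1"]*(x@x))
    return c["rotation"]@np.array([x[0],x[1],1.])
def onz(c,rc,z):
    d=ray(c,rc);return c["eye"]+d*(z-c["eye"][2])/d[2]
def proj(c,p):
    q=c["rotation"].T@(np.array(p)-c["eye"]);x=q[:2]/q[2];x=x*(1+c["k1"]*(x@x))
    return [x[1]*c["fy"]+c["cy"],x[0]*c["fx"]+c["cx"]]
def tri(c1,p1,c2,p2):
    A=[];b=[]
    for c,p in((c1,p1),(c2,p2)):
        d=ray(c,p);d/=np.linalg.norm(d);M=np.eye(3)-np.outer(d,d);A.append(M);b.append(M@c["eye"])
    x=np.linalg.lstsq(np.vstack(A),np.hstack(b),rcond=None);return x[0],np.sqrt(x[1])
E
python3 - <<'E'
from h import *
np.set_printoptions(precision=4,suppress=True)
print(observe())
C={}
Z=dict(housing=0,seat=.075,deep_end=.089,short_end=.089,cover_grip=.034,cover=0)
im=[]
for n in("scene","side"):
    c=cam(n);im.append(c["img"]);print(n,c["eye"],c["fx"],c["k1"])
    cv2.imwrite(f"pics/{n}0.png",c["img"])
    for l in Z:
        for r in place_of(n,l)[:2]: print(l,np.array(r["at"]),round(r["conf"],2),onz(c,r["at"],Z[l]))
    for l in ("screwdriver","wrench","screw_cup","tape_roll","nest_plate","jar","tag"):
        for r in boxes_of(n,l)[:1]: print(l,np.array(r["at"]),round(r["conf"],2),onz(c,r["at"],.035+.07 if l=="screw_cup" else 0.01))
E
```

```text
pics
{'time': 0.0, 'qpos': array([ 0.996 ,  0.3427,  1.525 , -0.    ,  1.2754, -0.146 ]), 'qvel': array([ 0.0003,  0.    , -0.0002, -0.0001,  0.0002, -0.0008]), 'joint_efforts': array([ -0.0023, -43.1261, -24.4219,   0.0716,   0.0562,  -0.0001]), 'tool_pos': array([0.218 , 0.4771, 0.226 ]), 'tool_rot': array([-3.1401, -0.0002,  2.7128]), 'contact_force': array([-0.3499, -0.6215, -0.036 ]), 'torque': array([ 0.0368, -0.0286,  0.0192]), 'opening': 0.09163983092214786}
scene [1.4424 0.4478 1.0175] 543.7283514747683 -0.15962118285084867Traceback (most recent call last):
  File "<stdin>", line 11, in <module>
  File "h.py", line 15, in onz
    d=ray(c,rc);return c["eye"]+d*(z-c["eye"][2])/d[2]
                                                  ~^^^
IndexError: invalid index to scalar variable.
```

View pics/scene0.png

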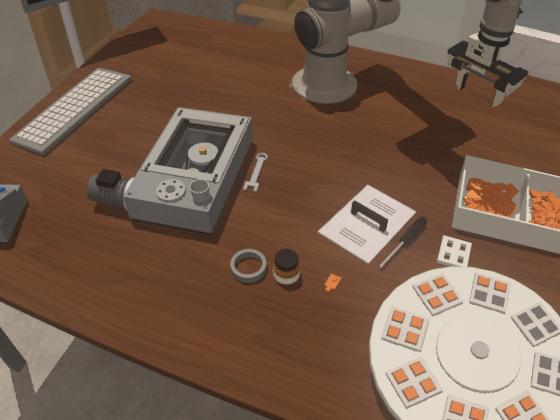

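```bash
cat > s.py <<'E'
from h import *
np.set_printoptions(precision=4,suppress=True)
print(grip_point_offset if 'grip_point_offset' in globals() else dir())
P={}
Z=dict(housing=0,seat=.075,deep_end=.089,short_end=.089,cover_grip=.034,cover=0)
for n in("scene","side"):
    c=cam(n);print(n,c["eye"],c["rotation"].shape)
    cv2.imwrite(f"pics/{n}0.png",c["img"])
    for l in Z:
        for r in place_of(n,l)[:1]:
            print(l,np.array(r["at"]),round(r["conf"],2),onz(c,r["at"],Z[l])); P[n,l]=(c,r["at"])
    for l in ("screwdriver","wrench","screw_cup","jar"):
        for r in boxes_of(n,l)[:1]: print(l,np.array(r["at"]),round(r["conf"],2),onz(c,r["at"],.105 if l=="screw_cup" else 0.01))
for l in Z:
    if ("scene",l) in P and ("side",l) in P: print(l,*tri(*P["scene",l],*P["side",l]))
E
sed -i 's/c\["rotation"\]=np.array(c\["rotation"\]);return c/r=np.array(c["rotation"]);c["rotation"]=R.from_euler("xyz",r).as_matrix() if r.shape==(3,) else r;return c/' h.py; python3 -c "
from h import *
print(read_camera('scene')['rotation'])"; python3 s.py
```

```text
[-2.38505572  0.00743461  1.96081026]
0.0188
scene [1.4424 0.4478 1.0175] (3, 3)
housing [171.6 200. ] 0.95 [ 0.5263 -0.1779  0.    ]
seat [150.1 198.6] 0.9 [ 0.5215 -0.1751  0.075 ]
deep_end [200.4 197.5] 0.52 [ 0.6971 -0.0812  0.089 ]
short_end [203.6 163.3] 0.79 [ 0.7371 -0.1523  0.089 ]
cover [217.9 365.2] 0.67 [0.5216 0.2899 0.    ]
screwdriver [233.3 410.1] 0.62 [0.5383 0.4084 0.01  ]
wrench [172.5 258. ] 0.53 [ 0.48   -0.0237  0.01  ]
screw_cup [194.2 196.1] 0.76 [ 0.6933 -0.0849  0.105 ]
jar [265.9 285.7] 0.56 [0.7426 0.1632 0.01  ]
side [ 0.2349 -1.0009  0.7395] (3, 3)
housing [303.3 287.1] 0.66 [ 0.5165 -0.1871  0.    ]
seat [277.  289.5] 0.79 [ 0.5222 -0.1844  0.075 ]
deep_end [289.  227.2] 0.55 [ 0.3729 -0.2016  0.089 ]
short_end [251.4 367.4] 0.62 [ 0.7316 -0.162   0.089 ]
cover_grip [198.2 245.6] 0.93 [0.5374 0.2978 0.034 ]
cover [208.8 242. ] 0.8 [0.5231 0.2929 0.    ]
screwdriver [188.7 238.7] 0.46 [0.5419 0.4169 0.01  ]
wrench [221.1 347.8] 0.4 [0.8094 0.1054 0.01  ]
screw_cup [207.9 321.8] 0.58 [0.6957 0.0487 0.105 ]
jar [206.7 324.5] 0.6 [0.7761 0.2107 0.01  ]
housing [ 0.5196 -0.1813 -0.0062] [0.0016]
seat [ 0.5218 -0.178   0.0721] [0.004]
deep_end [ 0.4754 -0.1332 -0.0444] [0.1455]
short_end [ 0.7345 -0.1555  0.0846] [0.0012]
cover [0.5226 0.2902 0.0014] [0.0003]
```

View pics/side0.png

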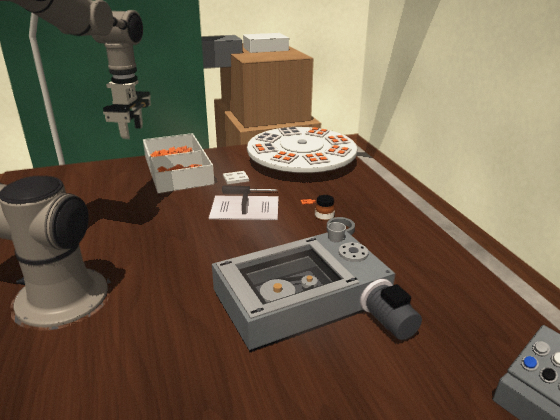

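```bash
cat >> h.py <<'E'
def goto(p,yaw):  # print tool-frame move to TCP world p and yaw
    s=observe();M=R.from_euler('xyz',s["tool_rot"]).as_matrix()
    d=M.T@(np.array(p)-s["tool_pos"])*1000
    y=-(yaw-s["tool_rot"][2]);y=(y+np.pi/2)%np.pi-np.pi/2
    print("shift mm",d.round(1),"turn",round(y,3),"pos",s["tool_pos"],"rot",s["tool_rot"],"F",s["contact_force"])
E
python3 - <<'E'
from h import *
c=cam("scene")
a=[onz(c,p,.005) for p in((187,370),(208,415),(258,367),(228,320))]
for i in range(4):
    d=a[(i+1)%4]-a[i];print(a[i],np.linalg.norm(d),np.arctan2(d[1],d[0]))
print(sum(a)/4)
goto([.47,.29,.30],np.pi/2)
E
```

```text
[0.41538162 0.27164498 0.005     ] 0.1323659335710662 1.342081100344158
[0.44539247 0.40056391 0.005     ] 0.2130727549408677 -0.33455041247897643
[0.64665205 0.33060263 0.005     ] 0.14195084419036091 -1.9059215787666797
[0.5999662  0.19654864 0.005     ] 0.19927600966502992 2.7552038760708304
[0.52684808 0.29984004 0.005     ]
shift mm [-306.9  -65.9  -73.3] turn 1.142 pos [0.21826336 0.47750316 0.2267273 ] rot [ 3.14154121e+00 -8.53327768e-06  2.71279307e+00] F [0.46746762 0.17311487 0.47736313]
```

```bash
python3 -m inch '[[[-44,-9.5,-10,0],[-44,-9.5,-10,0],[-44,-9.5,-10,0],[-44,-9.5,-10,0],[-44,-9.5,-10,0],[-44,-9.5,-10,0],[-44,-9.5,-10,0],[0,0,0,0.18],[0,0,0,0.18],[0,0,0,0.18]]]' -1
python3 -m inch '[[[0,0,0,0.18],[0,0,0,0.18],[0,0,0,0.18],[0,0,0,0.18],[0,0,0,0.18],[0,0,0,0.05],[0,0,0,0]]]'
python3 - <<'E'
from h import *
c=cam("wrist");cv2.imwrite("pics/w1.png",c["img"])
print(c["eye"])
for l,z in(("cover_grip",.034),("cover",0)):
    for r in place_of("wrist",l)[:2]: print(l,r,onz(c,r["at"],z))
goto([.525,.293,.15],1.22)
E
```

```text
time: 2.55
tool_pos: [0.4709, 0.2887, 0.2966]
tool_rot: [-3.141, -0.0, 2.166]
contact_force: [-0.1, -0.2, -0.2]
opening: 0.0917
time: 3.42
tool_pos: [0.4707, 0.2889, 0.2967]
tool_rot: [-3.142, -0.0, 1.223]
contact_force: [-0.1, -0.1, -0.6]
opening: 0.092
[0.49455989 0.35648366 0.45695786]
cover_grip {'at': [141.1, 326.7], 'conf': 0.59} [0.53163283 0.29864407 0.034     ]
cover {'at': [137.3, 322.8], 'conf': 0.59} [0.53148673 0.3001167  0.        ]
cover {'at': [141.9, 326.9], 'conf': 0.28} [0.5345425  0.29296593 0.        ]
shift mm [ 22.3  49.7 146.7] turn 0.004 pos [0.47072573 0.28894276 0.29671932] rot [-3.14158783e+00 -3.47554262e-05  1.22379145e+00] F [ 0.07723253 -0.49026832  0.34062058]
```

View pics/w1.png

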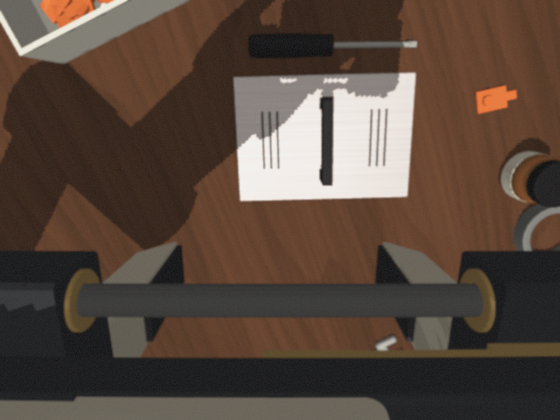

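```bash
python3 - <<'E'
from h import *
c=cam("wrist")
a=[onz(c,p,.005) for p in((75,234.5),(72,415),(197,409),(201,240))]
for i in range(4):
    d=a[(i+1)%4]-a[i];print(a[i],np.linalg.norm(d),np.arctan2(d[1],d[0]))
m=sum(a)/4;print(m)
h=[onz(c,p,.043) for p in((97,327),(184.5,327))];d=h[1]-h[0];print(h,np.linalg.norm(d),np.arctan2(d[1],d[0]),(h[0]+h[1])/2)
goto([*((h[0]+h[1])/2)[:2],.15],1.22)
E
```

```text
[0.45568931 0.40542161 0.005     ] 0.21316753321748036 -0.3303784079128612
[0.65732867 0.33626985 0.005     ] 0.1525371130402881 -1.870441522866401
[0.61230257 0.1905296  0.005     ] 0.2184679246616765 2.818547629832109
[0.4051353  0.25988345 0.005     ] 0.1540683725215672 1.2364761550114018
[0.53261396 0.29802613 0.005     ]
[array([0.54594939, 0.34545005, 0.043     ]), array([0.5156955 , 0.25192677, 0.043     ])] 0.09829497803407708 -1.883662322645976 [0.53082245 0.29868841 0.043     ]
shift mm [ 29.6  53.2 146.7] turn 0.004 pos [0.47071642 0.28894491 0.2966999 ] rot [-3.14155030e+00 -3.83474632e-05  1.22356904e+00] F [-0.71434545  0.27668847  0.31276205]
```

```bash
python3 -m inch '[[[5.9,10.6,38,0],[5.9,10.6,38,0],[5.9,10.6,38,0],[5.9,10.6,38,0],[6,10.8,38,0],[0,0,0,-0.028],[0,0,0,0]]]' -1
python3 - <<'E'
from h import *
goto([.5312,.2985,.017],1.25)
E
```

```text
time: 4.5
tool_pos: [0.5312, 0.2989, 0.1081]
tool_rot: [3.14, -0.001, 1.252]
contact_force: [-0.0, 0.4, 0.2]
opening: 0.0919
shift mm [-0.5  0.  91.1] turn 0.002 pos [0.5312084  0.29894082 0.10812519] rot [ 3.14049710e+00 -1.12474410e-03  1.25165619e+00] F [-0.04287607  0.372099    0.21309648]
```

```bash
python3 -m inch '[[[0,0,25,0],[0,0,25,0],[0,0,25,0],[0,0,16,0],[0,0,0,0]]]' -1
python3 -m inch '[[[0,0,0,0],[0,0,0,0],[0,0,0,0],[0,0,0,0],[0,0,0,0],[0,0,0,0]]]' 1 20
python3 -m inch '[[[0,0,-10,0],[0,0,-20,0],[0,0,-30,0],[0,0,-40,0],[0,0,-40,0],[0,0,0,0],[0,0,0,0]]]'
```

```text
time: 5.12
tool_pos: [0.5307, 0.2987, 0.016]
tool_rot: [-3.141, 0.0, 1.251]
contact_force: [-0.1, 0.8, 0.2]
opening: 0.0915
time: 5.88
tool_pos: [0.5309, 0.2987, 0.0157]
tool_rot: [3.142, -0.0, 1.251]
contact_force: [-0.3, -0.4, 0.1]
opening: 0.0362
time: 6.75
tool_pos: [0.5305, 0.2985, 0.1557]
tool_rot: [-3.141, 0.0, 1.251]
contact_force: [-1.0, 0.1, -1.0]
opening: 0.0005
```

```bash
python3 -m inch '[[[0,0,0,0],[0,0,0,0],[0,0,0,0],[0,0,0,0],[0,0,0,0],[0,0,0,0]]]' 0.2
python3 - <<'E'
from h import *
c=cam("wrist");cv2.imwrite("pics/w2.png",c["img"])
print(observe()["opening"])
for l,z in(("cover_grip",.034),("cover",0)):
    for r in place_of("wrist",l)[:2]: print(l,r,onz(c,r["at"],z))
E
```

```text
time: 7.5
tool_pos: [0.5309, 0.2986, 0.1558]
tool_rot: [3.142, -0.0, 1.251]
contact_force: [0.1, 0.3, 0.7]
opening: 0.0368
0.036813889694699245
cover_grip {'at': [198.2, 279.1], 'conf': 0.56} [0.5293639  0.29735924 0.034     ]
cover {'at': [187.1, 281.3], 'conf': 0.94} [0.53164526 0.29809766 0.        ]
```

View pics/w2.png

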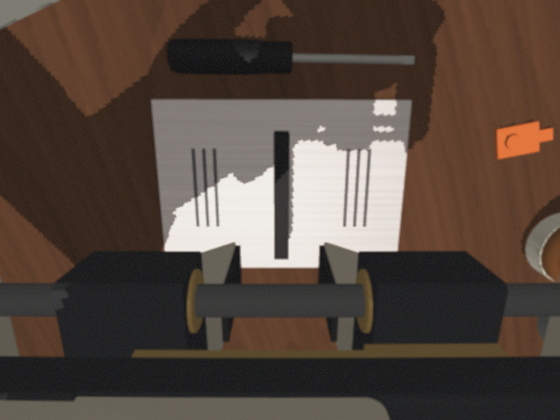

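The cover is undisturbed, and its handle (column 281) is centred between the fingers. The jaws simply hadn't closed before the lift, so I'll go down again and wait for a stable opening.

```bash
python3 -m inch '[[[0,0,40,0],[0,0,40,0],[0,0,30,0],[0,0,20,0],[0,0,9,0],[0,0,0,0]]]' 0.2
python3 -m inch '[[[0,0,0,0],[0,0,0,0],[0,0,0,0],[0,0,0,0],[0,0,0,0],[0,0,0,0]]]' 1 20
```

```text
time: 8.4
tool_pos: [0.5308, 0.2986, 0.0166]
tool_rot: [-3.141, 0.0, 1.251]
contact_force: [0.9, -0.5, -0.1]
opening: 0.0368
time: 9.15
tool_pos: [0.5314, 0.2988, 0.0174]
tool_rot: [3.14, -0.001, 1.251]
contact_force: [1.0, -1.4, 6.2]
opening: 0.0119
```

```bash
python3 -m inch '[[[0,0,-10,0],[0,0,-20,0],[0,0,-30,0],[0,0,-40,0],[0,0,-40,0],[0,0,-30,0],[0,0,-10,0],[0,0,0,0]]]'
python3 - <<'E'
from h import *
a=cam("scene")["img"][100:225,125:260];b=cam("side")["img"][215:350,205:405]
a=cv2.resize(a,(400,400*125//135),interpolation=3);b=cv2.resize(b,(600,405),interpolation=3)
cv2.imwrite("pics/a.png",cv2.resize(cam("scene")["img"][100:225,125:260],None,fx=4.4,fy=4.4,interpolation=3))
cv2.imwrite("pics/b.png",cv2.resize(cam("side")["img"][215:350,205:405],None,fx=4,fy=4,interpolation=3))
print(observe())
E
```

```text
time: 10.15
tool_pos: [0.5303, 0.2985, 0.196]
tool_rot: [-3.14, 0.001, 1.251]
contact_force: [-0.7, 1.9, -5.5]
opening: 0.0119
{'time': 10.35, 'qpos': array([3.86636760e-01, 5.21574415e-01, 1.32702656e+00, 6.71402680e-05,
       1.29635626e+00, 7.06647802e-01]), 'qvel': array([-0.00034225, -0.00271923, -0.00841601,  0.00138687,  0.00227779,
       -0.00074128]), 'joint_efforts': array([ 2.74166639e-02, -5.61993921e+01, -2.67969400e+01,  9.12384130e-02,
       -1.11177302e-02, -5.78957424e-04]), 'tool_pos': array([0.53007507, 0.29832017, 0.19489369]), 'tool_rot': array([-3.13899182e+00,  2.13547547e-03,  1.25076976e+00]), 'contact_force': array([ 0.56791493, -0.03996537, -5.77628432]), 'torque': array([-0.07173824,  0.05797171, -0.02112544]), 'opening': 0.011750026889858767}
```

View pics/a.png

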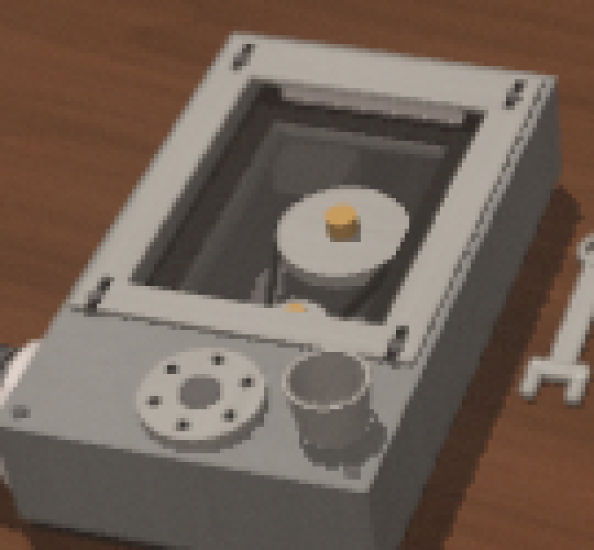

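View pics/b.png

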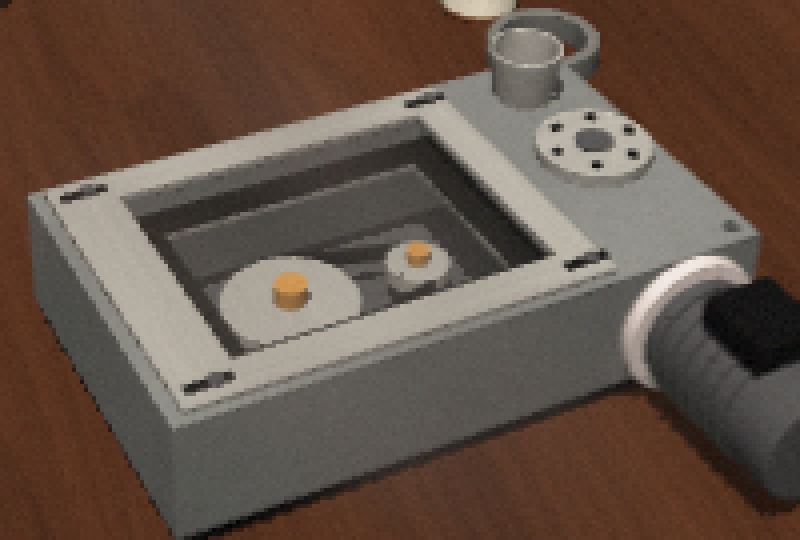

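```bash
python3 - <<'E'
from h import *
np.set_printoptions(precision=4,suppress=True)
Pts={}
for n,k,o,L in(("scene",4.4,(100,125),[(252,80),(485,110),(387,325),(135,285)]),("side",4,(215,205),[(230,357),(123,197),(422,118),(550,256)])):
    c=cam(n);a=[onz(c,((y+.5)/k-.5+o[0],(x+.5)/k-.5+o[1]),.093) for x,y in L]  # deep-y-,deep+y,short+y,short-y
    a=np.array(a)[:,:2];D=(a[2]+a[3]-a[0]-a[1])/2;Wd=(a[1]+a[2]-a[0]-a[3])/2
    print(n,a.tolist(),"centre",a.mean(0),"L",np.linalg.norm(D),np.arctan2(D[1],D[0]),"W",np.linalg.norm(Wd),np.arctan2(Wd[1],Wd[0])-np.pi/2)
E
```

```text
scene [[0.4347786660650079, -0.27328080338014127], [0.40862892786514426, -0.1214781442545333], [0.6044298411174589, -0.08826551292073759], [0.6286204522853519, -0.240586884120649]] centre [ 0.5191 -0.1809] L 0.19758865520535732 0.16756014371145056 W 0.15413109403678515 0.1640383630641704
side [[0.4310116447486439, -0.2756871024699785], [0.40972636718334654, -0.12167037832606831], [0.606350769291727, -0.09545154167323833], [0.6250040066091855, -0.24734711869506465]] centre [ 0.518 -0.185] L 0.19720428569127205 0.13877572824200762 W 0.15425419036087512 0.12982117364428958
```

```bash
python3 - <<'E'
from h import *
goto([.5243,-.2077,.27],1.719)
E
```

```text
shift mm [-482.5  153.3  -74.1] turn -0.468 pos [0.53043209 0.2984398  0.19548947] rot [-3.13991783e+00  1.36375492e-03  1.25072003e+00] F [-0.31154849 -0.20684362 -5.79686309]
```

```bash
python3 -m inch '[[[-5,1.6,-20,0],[-25,8,-30,0],[-45,14,-24,0],[-55,17.5,0,0],[-60,19,0,0],[-60,19,0,0],[-60,19,0,0],[-60,19,0,0],[-50,16,0,0],[-35,11,0,0]]]'
python3 -m inch '[[[-20,6.5,0,0],[-7.5,2.7,0,0],[0,0,0,-0.08],[0,0,0,-0.13],[0,0,0,-0.13],[0,0,0,-0.128],[0,0,0,0],[0,0,0,0]]]'
python3 - <<'E'
from h import *
c=cam("wrist");print(observe()["tool_pos"],observe()["tool_rot"])
cv2.imwrite("pics/w3.png",c["img"])
E
```

```text
time: 11.7
tool_pos: [0.524, -0.1794, 0.2702]
tool_rot: [-3.141, 0.0, 1.249]
contact_force: [0.2, 1.2, -5.3]
opening: 0.0118
time: 12.7
tool_pos: [0.5248, -0.205, 0.2707]
tool_rot: [3.142, -0.0, 1.717]
contact_force: [-0.2, -0.4, -5.8]
opening: 0.0118
[ 0.52473098 -0.2052357   0.27071228] [ 3.14153271e+00 -2.50470963e-04  1.71762384e+00]
```

View pics/w3.png

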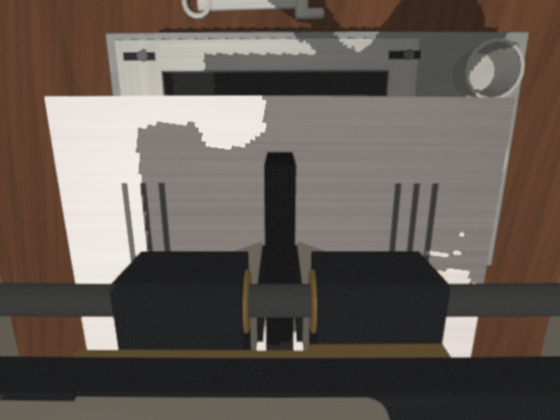

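```bash
python3 - <<'E'
from h import *
np.set_printoptions(precision=4,suppress=True)
c=cam("wrist")
A=onz(c,(71.5,162.5),.093);B=onz(c,(71.5,388.5),.093);d=B-A;th=np.arctan2(d[1],d[0])
print(A,B,np.linalg.norm(d),th)
u=d/np.linalg.norm(d);v=np.array([-u[1],u[0],0])
m=(A+B)/2;print("opening centre",m-79*v/1000,"frame origin",m-.079*v+.002*u)
H=[onz(c,p,.089) for p in((36,109),(36,526))];d=H[1]-H[0];print("housing",H,np.linalg.norm(d),np.arctan2(d[1],d[0]))
s=observe();zt=s["tool_pos"][2]-.0116
L=[onz(c,p,zt) for p in((97,47),(96.5,517))];d=L[1]-L[0];print("cover",L,np.linalg.norm(d),np.arctan2(d[1],d[0]),(L[0]+L[1])/2-.075*v)
print(s["tool_pos"])
E
```

```text
[ 0.4068 -0.1217  0.093 ] [ 0.6041 -0.0927  0.093 ] 0.1993803207669282 0.14594703155100394
opening centre [ 0.5169 -0.1854  0.093 ] frame origin [ 0.5189 -0.1851  0.093 ]
housing [array([ 0.3572, -0.0988,  0.089 ]), array([ 0.7184, -0.045 ,  0.089 ])] 0.3652621765908549 0.14782051796466433
cover [array([ 0.4069, -0.1463,  0.2591]), array([ 0.6203, -0.1147,  0.2591])] 0.21575555711579936 0.14721914788609233 [ 0.5245 -0.2047  0.2591]
[ 0.5247 -0.2054  0.2707]
```

```bash
cat >> h.py <<'E'
F0=np.array([.5189,-.1851]);TH=.1465
def fr():
    s=observe();u=np.array([np.cos(TH),np.sin(TH)]);v=np.array([-u[1],u[0]]);d=s["tool_pos"][:2]-F0;f=s["contact_force"]
    print("t",round(s["time"],2),"X %.1f Y %.1f under %.1f"%(d@u*1e3,d@v*1e3,(s["tool_pos"][2]-.0168)*1e3),"Fx %.1f Fy %.1f Fz %.1f"%(f[:2]@u,f[:2]@v,f[2]),"tq",s["torque"].round(2),"yaw",round(s["tool_rot"][2]-np.pi/2-TH,4),"open",round(s["opening"]*1e3,2),"tilt",s["tool_rot"][:2].round(3))
if __name__=="__main__": fr()
E
python3 - <<'E'
from h import *
fr();goto([.5288,-.1836,.125],1.717)
E
```

```text
t 12.8 X 2.8 Y -20.9 under 253.9 Fx -0.3 Fy -1.2 Fz -6.4 tq [-0.07  0.04  0.01] yaw 0.0005 open 11.89 tilt [ 3.142 -0.   ]
shift mm [ 20.9   7.2 145.7] turn 0.001 pos [ 0.52469648 -0.2053995   0.27070376] rot [ 3.14152208e+00 -2.33505590e-04  1.71780241e+00] F [-0.08606302 -1.18401847 -6.43016131]
```

```bash
python3 -m inch '[[[8,3,10,0],[9,3.2,30,0],[4,1,40,0],[0,0,35,0],[0,0,20,0],[0,0,11,0],[0,0,0,0]]]' ; python3 h.py
python3 -m inch '[[[0,0,4,0],[0,0,4,0],[0,0,3,0],[0,0,0,0],[0,0,0,0]]]' 1 12; python3 h.py
```

```text
time: 13.68
tool_pos: [0.5284, -0.1836, 0.1241]
tool_rot: [-3.141, -0.001, 1.719]
contact_force: [-0.6, 0.9, -5.3]
opening: 0.0117
t 13.68 X 9.6 Y 0.1 under 107.3 Fx -0.4 Fy 1.0 Fz -5.3 tq [-0.02  0.04 -0.01] yaw 0.0014 open 11.71 tilt [-3.141e+00 -1.000e-03]
time: 14.3
tool_pos: [0.5287, -0.1841, 0.1138]
tool_rot: [3.141, 0.0, 1.719]
contact_force: [0.5, -0.3, -5.0]
opening: 0.0121
t 14.3 X 9.9 Y -0.4 under 97.0 Fx 0.4 Fy -0.4 Fz -5.0 tq [-0.13  0.02 -0.04] yaw 0.0014 open 12.07 tilt [3.141 0.   ]
```

```bash
for i in 1; do python3 -m inch '[[[0,0,2,0],[0,0,2,0],[0,0,0,0]]]' >/dev/null; python3 h.py; python3 -m inch '[[[0,0,2,0],[0,0,0,0]]]'>/dev/null; python3 h.py;python3 -m inch '[[[0,0,2,0],[0,0,0,0]]]'>/dev/null; python3 h.py; done
```

```text
t 14.68 X 9.8 Y -0.4 under 93.0 Fx -2.0 Fy 1.0 Fz -2.8 tq [-0.09  0.07 -0.03] yaw 0.0015 open 11.97 tilt [3.141 0.   ]
t 14.93 X 9.7 Y -0.5 under 91.0 Fx -2.6 Fy -1.4 Fz -0.6 tq [-0.12  0.22 -0.  ] yaw 0.0015 open 12.04 tilt [3.142 0.   ]
t 15.18 X 9.7 Y -0.4 under 88.8 Fx -3.9 Fy -0.0 Fz -2.2 tq [-0.21  0.21  0.03] yaw 0.0014 open 12.24 tilt [-3.142 -0.   ]
```

```bash
python3 -m inch '[[[0,0,2,0],[0,0,0,0]]]' >/dev/null; python3 h.py; python3 -m inch '[[[0,0,2,0],[0,0,0,0]]]'>/dev/null; python3 h.py; python3 - <<'E'
from h import *
cv2.imwrite("pics/s2.png",cv2.resize(cam("side")["img"][175:345,195:405],None,fx=3.5,fy=3.5,interpolation=3))
E
```

```text
t 15.43 X 9.7 Y -0.3 under 86.7 Fx -3.6 Fy 0.1 Fz -1.8 tq [-0.15  0.18  0.01] yaw 0.0015 open 12.19 tilt [-3.141 -0.   ]
t 15.68 X 9.8 Y -0.3 under 84.9 Fx -4.0 Fy -0.4 Fz -0.6 tq [-0.16  0.36 -0.  ] yaw 0.0016 open 12.85 tilt [ 3.142 -0.   ]
```

View pics/s2.png

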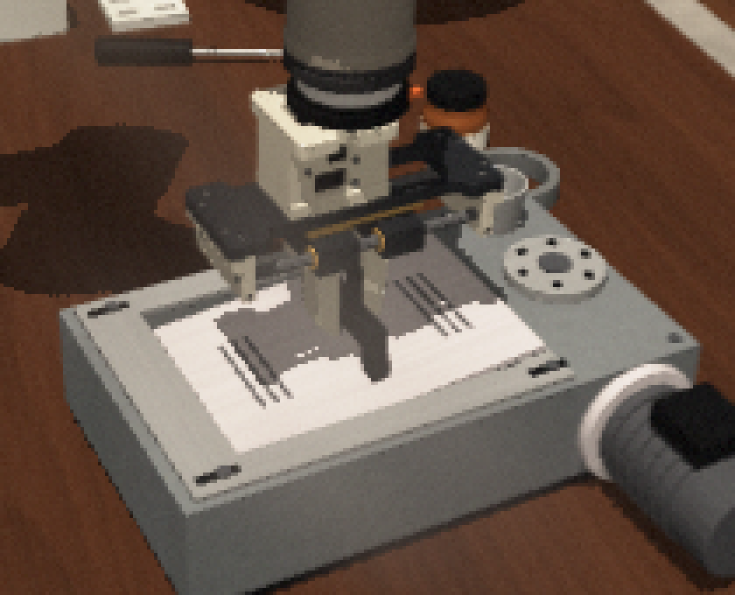

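```bash
python3 -m inch '[[[0,-2,0,0],[0,-2,0,0],[0,-2,0,0],[0,0,0,0]]]' >/dev/null; python3 h.py; python3 -m inch '[[[0,-2,0,0],[0,-2,0,0],[0,0,0,0]]]'>/dev/null; python3 h.py; python3 -m inch '[[[0,-2,0,0],[0,-2,0,0],[0,0,0,0]]]'>/dev/null; python3 h.py
```

```text
t 16.23 X 3.6 Y -0.3 under 84.8 Fx 0.8 Fy 0.2 Fz -4.5 tq [-0.06 -0.19  0.01] yaw 0.0014 open 13.04 tilt [-3.141 -0.   ]
t 16.6 X -0.2 Y -0.2 under 84.8 Fx 2.5 Fy 0.3 Fz -5.6 tq [ 0.21 -0.57  0.04] yaw 0.0015 open 12.75 tilt [ 3.141 -0.   ]
t 16.98 X -4.0 Y -0.3 under 85.0 Fx 4.5 Fy 0.5 Fz -6.4 tq [ 0.34 -0.9   0.01] yaw 0.0015 open 12.96 tilt [3.141 0.   ]
```

```bash
python3 -m inch '[[[0,-2,0,0],[0,-2,0,0],[0,0,0,0]]]' 1 15 >/dev/null; python3 h.py; python3 -m inch '[[[0,-2,0,0],[0,0,0,0]]]'>/dev/null; python3 h.py; python3 -m inch '[[[0,-1,0,0],[0,0,0,0]]]'>/dev/null; python3 h.py
```

```text
t 17.35 X -7.4 Y -0.4 under 85.2 Fx 6.5 Fy 1.7 Fz -5.8 tq [ 0.41 -1.11 -0.02] yaw 0.0014 open 12.97 tilt [3.14 0.  ]
t 17.6 X -9.1 Y -0.5 under 85.3 Fx 8.8 Fy 1.8 Fz -5.4 tq [ 0.54 -1.27  0.02] yaw 0.0013 open 12.49 tilt [3.139e+00 1.000e-03]
t 17.85 X -9.9 Y -0.5 under 85.4 Fx 8.5 Fy 2.2 Fz -4.8 tq [ 0.53 -1.44  0.07] yaw 0.0014 open 12.5 tilt [3.139e+00 1.000e-03]
```

```bash
for k in 1; do python3 -m inch '[[[0,-1,0,0],[0,0,0,0]]]' >/dev/null; python3 h.py; python3 -m inch '[[[0,-1,0,0],[0,0,0,0]]]'>/dev/null; python3 h.py; python3 -m inch '[[[0,-0.7,0,0],[0,0,0,0]]]'>/dev/null; python3 h.py; done;  python3 - <<'E'
from h import *
cv2.imwrite("pics/s3.png",cv2.resize(cam("side")["img"][175:345,195:405],None,fx=3.5,fy=3.5,interpolation=3))
E
```

```text
t 18.1 X -10.7 Y -0.5 under 85.5 Fx 7.5 Fy 2.6 Fz -4.6 tq [ 0.48 -1.4  -0.01] yaw 0.0013 open 12.65 tilt [3.138e+00 1.000e-03]
t 18.35 X -11.6 Y -0.5 under 85.6 Fx 7.9 Fy 2.5 Fz -5.6 tq [ 0.59 -1.5   0.04] yaw 0.0013 open 13.0 tilt [3.138e+00 1.000e-03]
t 18.6 X -12.2 Y -0.6 under 85.6 Fx 8.2 Fy 2.9 Fz -4.9 tq [ 0.62 -1.6  -0.02] yaw 0.0013 open 13.0 tilt [3.138e+00 1.000e-03]
```

View pics/s3.png

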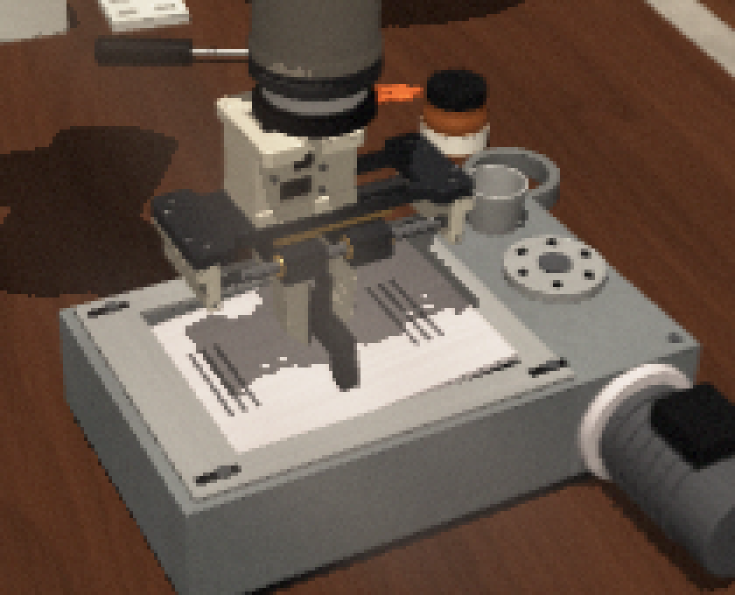

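```bash
python3 -m inch '[[[0,-0.7,0,0],[0,0,0,0]]]' >/dev/null; python3 h.py; python3 -m inch '[[[0,-0.7,0,0],[0,0,0,0]]]'>/dev/null; python3 h.py; python3 -m inch '[[[0,-0.7,0,0],[0,0,0,0]]]'>/dev/null; python3 h.py
```

```text
t 18.9 X -12.7 Y -0.6 under 85.7 Fx 8.8 Fy 2.3 Fz -4.0 tq [ 0.64 -1.64 -0.01] yaw 0.0013 open 12.74 tilt [3.137e+00 1.000e-03]
t 19.15 X -13.3 Y -0.6 under 85.7 Fx 8.7 Fy 1.8 Fz -3.7 tq [ 0.66 -1.67  0.01] yaw 0.0013 open 12.99 tilt [3.137e+00 1.000e-03]
t 19.4 X -13.7 Y -0.6 under 85.9 Fx 11.5 Fy 4.0 Fz -4.2 tq [ 0.74 -1.84  0.01] yaw 0.0013 open 12.76 tilt [3.136e+00 1.000e-03]
```

```bash
python3 -m inch '[[[0,0,1.5,0],[0,0,0,0]]]' >/dev/null; python3 h.py; python3 -m inch '[[[0,0.2,1.5,0],[0,0,0,0]]]'>/dev/null; python3 h.py; python3 -m inch '[[[0,0.4,1.5,0],[0,0,0,0]]]'>/dev/null; python3 h.py
```

```text
t 19.65 X -13.2 Y -0.7 under 84.6 Fx 11.9 Fy 4.6 Fz -3.2 tq [ 0.82 -2.04  0.  ] yaw 0.0012 open 12.69 tilt [3.135e+00 2.000e-03]
t 19.9 X -12.8 Y -0.7 under 83.2 Fx 12.8 Fy 3.3 Fz -2.3 tq [ 0.88 -2.02 -0.  ] yaw 0.0012 open 12.05 tilt [3.135e+00 2.000e-03]
t 20.15 X -12.3 Y -0.7 under 81.8 Fx 13.4 Fy 4.0 Fz -2.8 tq [ 0.85 -2.03  0.01] yaw 0.0013 open 12.15 tilt [3.135e+00 2.000e-03]
```

```bash
python3 -m inch '[[[0,0.5,1.5,0],[0,0,0,0]]]' >/dev/null; python3 h.py; python3 -m inch '[[[0,0.5,1.5,0],[0,0,0,0]]]'>/dev/null; python3 h.py; python3 - <<'E'
from h import *
cv2.imwrite("pics/s4.png",cv2.resize(cam("side")["img"][190:330,215:375],None,fx=4.2,fy=4.2,interpolation=3))
E
```

```text
t 20.4 X -11.8 Y -0.7 under 80.3 Fx 13.1 Fy 3.2 Fz -2.0 tq [ 0.88 -1.97  0.04] yaw 0.0013 open 12.5 tilt [3.135e+00 2.000e-03]
t 20.65 X -11.3 Y -0.7 under 78.7 Fx 13.2 Fy 3.4 Fz -3.0 tq [ 0.93 -2.02  0.  ] yaw 0.0013 open 12.22 tilt [3.135e+00 2.000e-03]
```

View pics/s4.png

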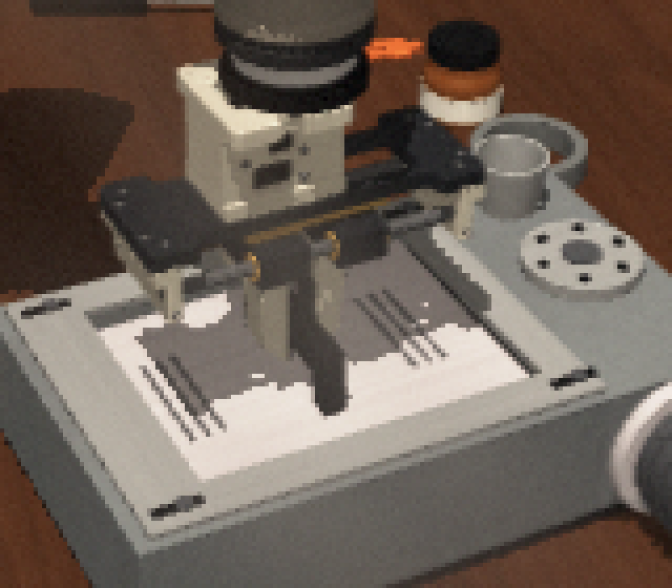

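The short end is now inside, below the short lip: a dark gap shows from (470,310) to (535,375). I'll finish lowering it to the ledge.

```bash
python3 -m inch '[[[0,0.3,1.5,0],[0,0,0,0]]]' >/dev/null; python3 h.py; python3 -m inch '[[[0,0.3,1.5,0],[0,0,0,0]]]'>/dev/null; python3 h.py;  python3 -m inch '[[[0,0,1,0],[0,0,0,0]]]'>/dev/null; python3 h.py
```

```text
t 20.95 X -10.9 Y -0.7 under 77.3 Fx 13.5 Fy 4.1 Fz -2.3 tq [ 0.88 -2.04  0.02] yaw 0.0013 open 12.0 tilt [3.134e+00 2.000e-03]
t 21.2 X -10.5 Y -0.7 under 76.0 Fx 13.1 Fy 4.0 Fz -1.2 tq [ 0.91 -1.95 -0.05] yaw 0.0013 open 11.92 tilt [3.134e+00 2.000e-03]
t 21.45 X -10.4 Y -0.8 under 75.1 Fx 13.8 Fy 4.0 Fz -0.4 tq [ 0.95 -1.89  0.02] yaw 0.0013 open 11.92 tilt [3.134e+00 2.000e-03]
```

```bash
python3 -m inch '[[[0,0.5,0.8,0],[0,0,0,0]]]' >/dev/null; python3 h.py; python3 -m inch '[[[0,1.5,0,0],[0,1.5,0,0],[0,0,0,0]]]'>/dev/null; python3 h.py;  python3 -m inch '[[[0,1.5,0,0],[0,1.5,0,0],[0,0,0,0]]]'>/dev/null; python3 h.py
```

```text
t 21.7 X -10.3 Y -0.8 under 74.6 Fx 12.1 Fy 3.4 Fz 2.7 tq [ 0.9  -1.53  0.03] yaw 0.0015 open 11.96 tilt [3.135e+00 2.000e-03]
t 22.07 X -10.0 Y -0.7 under 74.6 Fx 0.1 Fy 2.8 Fz 9.9 tq [0.41 0.16 0.04] yaw 0.0019 open 11.72 tilt [3.14e+00 1.00e-03]
t 22.45 X -7.7 Y -0.7 under 74.6 Fx -2.3 Fy 2.3 Fz 11.3 tq [0.32 0.55 0.01] yaw 0.0019 open 11.5 tilt [-3.141e+00  1.000e-03]
```

```bash
python3 -m inch '[[[0,0,-1,0],[0,0,0,0]]]' >/dev/null; python3 h.py; python3 -m inch '[[[0,1.5,0,0],[0,1.5,0,0],[0,0,0,0]]]'>/dev/null; python3 h.py;  python3 -m inch '[[[0,1.5,0,0],[0,1,0,0],[0,0,0,0]]]'>/dev/null; python3 h.py
```

```text
t 22.7 X -6.8 Y -0.6 under 74.6 Fx 1.8 Fy 2.0 Fz 7.2 tq [ 0.38 -0.24  0.04] yaw 0.0017 open 11.52 tilt [3.14e+00 1.00e-03]
t 23.07 X -5.2 Y -0.6 under 74.6 Fx -4.1 Fy 2.2 Fz 9.2 tq [0.13 0.59 0.01] yaw 0.0019 open 11.79 tilt [-3.14  0.  ]
t 23.45 X -3.2 Y -0.6 under 74.6 Fx -5.3 Fy 2.1 Fz 10.8 tq [ 0.07  0.92 -0.04] yaw 0.0019 open 12.27 tilt [-3.139  0.   ]
```

```bash
python3 -m inch '[[[0,0,-1.5,0],[0,0,0,0]]]' >/dev/null; python3 h.py; python3 -m inch '[[[0,1.5,0,0],[0,0,0,0]]]'>/dev/null; python3 h.py;  python3 -m inch '[[[0,1.0,-0.3,0],[0,0,0,0]]]'>/dev/null; python3 h.py
```

```text
t 23.7 X -1.6 Y -0.4 under 74.7 Fx 4.1 Fy 0.9 Fz -4.8 tq [ 0.07 -0.7   0.09] yaw 0.0016 open 11.89 tilt [ 3.141 -0.   ]
t 23.95 X -0.3 Y -0.3 under 74.7 Fx 2.5 Fy 0.3 Fz -6.1 tq [-0.03 -0.49  0.05] yaw 0.0017 open 11.72 tilt [-3.141 -0.   ]
t 24.2 X 0.8 Y -0.3 under 75.2 Fx 3.8 Fy 0.5 Fz -6.2 tq [ 0.02 -0.68  0.05] yaw 0.0015 open 11.8 tilt [ 3.141 -0.   ]
```

```bash
python3 -m inch '[[[0,0.8,0.3,0],[0,0,0,0]]]' >/dev/null; python3 h.py; python3 -m inch '[[[0,0.8,0.3,0],[0,0,0,0]]]'>/dev/null; python3 h.py;  python3 -m inch '[[[0,0.7,0,0],[0,0,0,0]]]'>/dev/null; python3 h.py
```

```text
t 24.45 X 1.3 Y -0.3 under 75.0 Fx 1.8 Fy -0.1 Fz -6.7 tq [-0.07 -0.36  0.05] yaw 0.0016 open 11.66 tilt [-3.141 -0.   ]
t 24.7 X 1.4 Y -0.2 under 74.7 Fx -4.3 Fy 0.2 Fz -2.8 tq [-0.17  0.55  0.11] yaw 0.0017 open 12.02 tilt [-3.14e+00 -1.00e-03]
t 24.95 X 1.3 Y -0.2 under 74.7 Fx -6.8 Fy -1.4 Fz -0.3 tq [-0.3   1.02  0.11] yaw 0.0017 open 11.62 tilt [-3.138e+00 -1.000e-03]
```

```bash
python3 -m inch '[[[0,-1.4,0.2,0],[0,0,0,0]]]' >/dev/null; python3 h.py; python3 -m inch '[[[0,0,0,0],[0,0,0,0],[0,0,0,0],[0,0,0,0]]]' 0.5 >/dev/null; python3 h.py; python3 -m inch '[[[0,0,-10,0],[0,0,-20,0],[0,0,-40,0],[0,0,-40,0],[0,0,-40,0],[0,0,-30,0],[0,0,0,0],[0,0,0,0]]]' ; python3 - <<'E'
from h import *
for n in("scene","side","wrist"):
    c=cam(n);cv2.imwrite(f"pics/{n}9.png",c["img"])
    for l,z in(("cover_grip",.109),("cover",.075)):
        for r in place_of(n,l)[:1]:
            p=onz(c,r["at"],z);d=p[:2]-F0;print(n,l,round(r["conf"],2),d@[np.cos(TH),np.sin(TH)],d@[-np.sin(TH),np.cos(TH)])
E
```

```text
t 25.2 X 1.4 Y -0.2 under 74.7 Fx -4.1 Fy 0.3 Fz 0.2 tq [0.   0.54 0.15] yaw 0.0015 open 12.15 tilt [-3.141 -0.   ]
t 25.7 X 1.8 Y -0.4 under 74.7 Fx 0.2 Fy -0.6 Fz -0.5 tq [-0.07  0.01  0.04] yaw 0.0015 open 22.63 tilt [3.141 0.   ]
time: 26.7
tool_pos: [0.5201, -0.185, 0.2709]
tool_rot: [-3.141, -0.001, 1.719]
contact_force: [0.6, 1.0, -0.8]
opening: 0.0232
scene cover_grip 0.19 0.2345940398586958 0.5544896265667117
scene cover 0.78 -0.008673022822321429 -0.00973152492949873
side cover_grip 0.93 0.0035812073574982175 0.006249432468477501
side cover 0.59 -0.000662743878540968 0.003436843160758282
wrist cover_grip 0.9 0.0007859688534739908 0.0014573341343382103
wrist cover 0.63 0.001428487662752785 -0.00022853063965914034
```

View pics/wrist9.png

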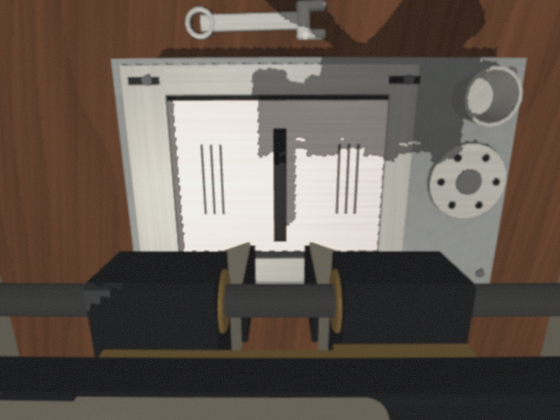

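```bash
python3 - <<'E'
import cv2
cv2.imwrite("pics/s9c.png",cv2.resize(cv2.imread("pics/side9.png")[205:345,205:395],None,fx=4.2,fy=4.2,interpolation=3))
E
```

```text
(no output)
```

View pics/s9c.png

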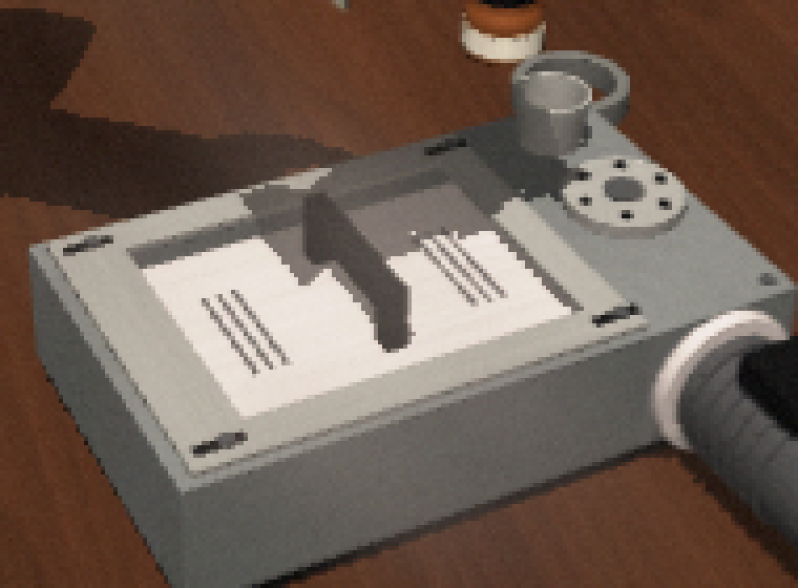

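The cover lies flat with both ends under the lips. The cup, flange and wrench have not moved, and the robot is clear.

```bash
python3 -c "
from cell import *
print(hand_in())"
```

```text
the job is handed in; nothing more can be done
None
```

The service cover is back on the index drive, flat on its ledges with both ends under the lips. I let go, moved the arm clear and handed the job in at about 27 s of the 72 s allowed.

**How it went:**
- **First grasp:** it missed because I lifted before the fingers had closed. The cover did not move, and the second grasp held.
- **Tilting:** the tool itself can't tilt, so I gripped the handle lightly and rested the short end on its lip. Lowering the gripper then let the deep end pivot down.
- **Pressing in:** I pushed the deep end in under its lip until the bar seemed to be on its stop, at 11–14 N.
- **Seating:** I lowered the short end past its lip, then eased the cover back until it met the end wall.

**Forces:** the readings stayed at or below about 14 N sideways and 11 N downward, under the 30 N limit. While I eased the cover back, the downward press rose to about 11 N, so I raised the gripper slightly to relieve it.

**Last checks:**
- At release, the gripper put the cover's underside at about 74.7 mm, against 75 mm for the ledges.
- The wrist camera's network put the handle within about 1.5 mm of the frame centre.
- The wrist and side pictures show the cover flat and under both lips. The cup and wrench look as they were, as do the jar and tape roll at the edge of the picture. I did not check the other things again one by one.
- **Disagreement:** the scene camera's network disagreed. It put the handle far away with low confidence (0.19) and the cover about 9 mm off in each direction. I went with the wrist and side views.

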